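Clamp a freshly glued scroll box

TASK

The small scroll box in the carriage has just been glued and has to be pressed: slide its carriage along the rail until it clicks into the next station, in front of the clamp jaw. Then pump the clamp's trigger back and forth until the jaw's rubber face meets the box, and finish while still holding the trigger, with the sprung face pushed in about half of its travel, so that the box is pressed firmly but not crushed. Move the jaw with the trigger only, and leave the other things where they stand.

Things in the scene. Friction and masses are not known exactly. Their poses are not given: they have to be found in the camera images.
- fixture: gluing fixture: plywood board 300 x 420 x 10 mm fixed on the table, with rail, carriage and a bench-mounted ratchet bar clamp. Origin: on the table (underside of the board), in the middle of the rail, midway between its two stations; the board's centre is at (-10, -70) mm from it. x: the way the carriage goes on along the rail; y: the way the jaw closes on the box; z up. The clamp's line is x = +45 mm.
- carriage (a joint): slide of the carriage along the rail (fixture's +x), m: 0 at the loading station, where it starts; 0.09 clicked home in the clamping station; it can overshoot to 0.12. A spring plunger clicks it in from within about 6 mm; leaving a station takes about 10 N, elsewhere 2 N. Aluminium plate, top 34 mm above the table; end lips to 48 mm; back fence on the box's +y side to 82 mm.
- knob (a point): centre of the black round knob on the carriage's near (-x) end: 20 mm diameter, 26 mm high, half of it above and half below this point (top 92 mm above the table), on a 12 mm post, free on all sides, 67 mm in -x from the middle of the cradle.
- trigger_pin (a point): middle of the pin (along the fixture's x) about which the trigger turns, at (45, -130, 100) mm of the fixture. It sits between two dark steel cheek plates, 34 mm over their outer faces, y -204 to -112 mm of the fixture, top 102 mm above the table.
- handle_top (a point): top middle of the clamp's fixed black upright handle, 24 x 24 mm, 172 mm above the table. It does not move. The trigger in front of it is pulled back towards it; at full pull 24 mm stays free between lever (at the grip point) and handle.
- scroll_box: the glued wooden scroll box, 60 (x) x 50 (y) x 60 (z) mm, 0.15 kg, standing loose in the carriage's cradle, up to 4 mm play either way along x and up to 5 mm to the back fence. Origin: centre of its underside; its axes lie as the fixture's. The jaw presses on its -y side. More than 30 N crushes it.
- trigger (a joint): turn of the trigger, rad: 0 let go (leaning 0.275 rad from upright towards the box), 0.55 pulled fully back to the handle (leaning 0.275 that way). A light spring returns it. Pulling feeds the jaw forward, about 33 mm per rad, up to 18 mm (three 6 mm teeth) a pull; on the way back the jaw stays. Takes about 5 N at the grip point, 11 N with the face pushed in 8 mm.
- trigger_lever: the trigger's black lever, 18 mm wide (along the fixture's x), 12 mm thick, reaching 70 mm up from the turning pin, upper end free; can be pinched by its two sides from above. Origin: on the turning pin.
- trigger_grip (a point): middle of the trigger lever at the place to hold it, 50 mm from the turning pin, 20 mm below the lever's end; about 148 mm above the table. Moves with the trigger.
- jaw (a joint): feed of the clamp's ratchet bar and jaw, m, growing towards the box (fixture's y), 0 to 0.075. It starts between 0.008 and 0.028; with the box against the back fence at the clamping station the face touches at about 0.047. Only drag (4 N) keeps the jaw where it is: there is no lock, so pressure on the box lasts only while the trigger is held.
- clamp_jaw: the jaw on the end of the ratchet bar: grey block 36 x 12 x 46 mm that carries the sprung rubber face. Origin: on the bar's top middle, 62 mm above the table. Moved by the trigger only, not touched.
- jaw_pad (a joint): how far the sprung rubber face is pushed in towards the jaw block, m: 0 free, 0.016 bottomed. The spring gives 1.5 N per mm (0.008 is 12 N); once bottomed, the force shoots up.
- jaw_face: the black rubber face plate of the jaw, 34 (x) x 8 (y) x 38 (z) mm. Between it and the jaw block is a gap of 16 mm that closes as it is pushed in.
- face_mid (a point): middle of the rubber face's pressing side, 62 mm above the table. It meets the box's -y side.
- weight: small brass press weight with a knob top, 44 mm across, 52 mm high, standing on the fixture board near the clamp. Leave it. Origin: centre of its underside.
- paste_jar: closed jar, 42 mm across, 60 mm high, standing on the fixture board behind the rail's far end. Leave it. Origin: centre of its underside.
- hake_brush: wide flat paste brush lying on the table, about 195 x 100 x 15 mm, with a narrow handle; origin on its underside at the middle of its wide part. Leave it.
- glass_dish: round glass bowl, 130 mm across, 40 mm high, on the table. Leave it. Origin: centre of its underside.
- spare_box: another, longer closed wooden scroll box lying on the table, 160 x 55 x 55 mm. Not the one to be clamped; leave it. Origin: centre of its underside.
- bone_folder: flat white folding bone lying on the table, 160 x 22 x 8 mm. Leave it. Origin: centre of its underside.
- tool_mug: blue ceramic mug, 76 mm across, 90 mm high, on the table. Leave it. Origin: centre of its underside.
Not all that is in view belongs to the job. Leave any blue look-alike of the scroll_box alone.

How it is judged (in metres and radians):
On the way, in this order (a step that is already met when the one before it is completed fails the run):
1. the carriage with the box has clicked into the clamping station, the jaw not yet on the box (value of joint carriage between 0.086 and 0.094 m and contact force between jaw_face and scroll_box below 0.5 N), for 0.3 s.
2. the jaw's rubber face meets the box (value of joint carriage between 0.086 and 0.094 m and contact force between jaw_face and scroll_box above 1.5 N), for 0.1 s.
At the end, for the whole second after the job is handed in: The fingers still hold the trigger (more than 2 N, trigger pulled by more than 0.02 rad); the carriage is in the clamping station (90 mm, within 4 mm); the box stands upright in the cradle and the rubber face presses it with 6 to 20 N, pushed in 4.5 to 12 mm of its 16 mm; all at rest (value of joint carriage between 0.086 and 0.094 m and angle between scroll_box's own z axis and vertical below 0.08 rad and x of scroll_box in the frame of fixture between 0.036 and 0.054 m and y of scroll_box in the frame of fixture between -0.006 and 0.006 m and height (world z) of scroll_box below 0.04 m and value of joint jaw_pad between 0.0045 and 0.012 m and contact force between jaw_face and scroll_box between 6 and 20 N and contact force between the fingers and trigger_lever above 2 N and value of joint trigger above 0.02 rad and velocity of joint jaw_pad between -0.01 and 0.01 m/s and velocity of joint jaw between -0.01 and 0.01 m/s and linear speed of scroll_box below 0.02 m/s); the arm keeps its last pose, push and grip.
It fails at once if the box is crushed: the face presses it with more than 30 N (contact force between jaw_face and scroll_box above 30 N).
It fails at once if the jaw is pushed by the robot itself (contact force between any of the fingers, the arm and clamp_jaw above 2 N).
It fails at once if a bystander (weight, jar, brush, dish, spare box, folder or mug) is moved by more than 30 mm (distance of any of weight, paste_jar, hake_brush, glass_dish, spare_box, bone_folder, tool_mug from where it was at the start of the episode above 0.03 m).
It also fails if it takes over 64 s, if anything falls off the work surface, if the arm or the gripper's body presses on something with over 40 N, if the wrist force passes 120 N, or if a joint passes its speed limit or range.

ROBOT

A 6-joint arm with a two-finger parallel gripper is mounted at the origin on the work surface. World frame = base frame: x ahead of the robot, y to its left, z up, the work surface at z = 0. Lengths are in m, angles in degrees, forces in N, time in s.
With the tool pointing down it reaches from about 0.4 to 0.825 m from the base axis. Payload 7 kg.
Tool frame: the origin (TCP) lies at the very end of the fingers, on their centre line; the grasp point (between the pads) lies 19 mm behind it; z points along the fingers, y is the line along which they close (so a half turn about z gives the same grasp; the last joint's range is limited). The gripper opens to 88 mm and grips with 3 to 60 N. Pads are 19 mm wide; open, the fingers measure 130 mm over their backs; the gripper's body (78 mm by 193 mm) begins 47 mm behind the grasp point.
Start: joints at [-60.04, 20.546, 0.682, 0, -70.136, -16.507], TCP at [0.157, -0.656, 0.227] pointing down, gripper open.
Joint ranges: [-176.03, 176.03], [-82.01, 121.73], [-58.28, 71.71], [-173.87, 95.51], [-174.79, -0.11], [-173.66, 173.66]. Speed limits (degrees/s): [136.94, 136.94, 172.46, 180, 180, 180].

INTERFACE

Orientations are given as [roll, pitch, yaw] about the fixed x, y, z axes, in that order (R = Rz(yaw) Ry(pitch) Rx(roll)).
In Python, from plant import ctrl gives the robot as it stands.
- The arm moves only by the tool carry_out, never from a script. Its argument "deltas" is a list that holds one entry, the list of rows, each a list of 5 numbers: the shift along the tool's x, y, z scaled (see below), then the turn about the tool's z scaled (see below), then the opening, from -1 (shut) to 1 (fully open). A call has 1 to 5 rows; each row is the pose to reach, as a shift and turn from the pose commanded when the call began, along the tool's axes at that moment, turning the shorter way round; what a row does not reach only later rows make up. The controller multiplies each number of a shift by 20 cm and each number of a turn by 2 pi rad. A row lasts 1/10 s, in which the tool goes at most 50 mm and 8.59 degrees, less where a joint would pass 70% of its speed; a pose out of reach is approached as far as the arm can. A call with a number of a shift or a turn outside -1 to 1 is refused whole. A call with a gripper value outside its range is refused whole. The fingers move at their own pace and stop on an object; the grip force is fixed at half the most. Time passes only in rows, so rows that repeat a pose let the fingers close. It gives the time, the measured TCP pose, the force, the opening and the grip force at its end, in the units of the state.
- ctrl.get_obs(): the state, without advancing time (a new reading comes with each control period).
- ctrl.snapshot(name): name is "scene" or "top" or "wrist"; returns a dict with "color" (400x640x3 uint8, red, green, blue), "camera_matrix" (3x3 intrinsics, pixels), "k1" (the pictures are not rectified: a ray, as slopes to the right and down, at radius r is drawn at 1 + k1 r^2 times it, then the intrinsics apply), "R" (3x3) and "t" (3): a world point X has camera coordinates R X + t. Camera axes: x right, y down, z forward; pixel columns grow to the right and rows downward; lengths in m; the calibration is good to about 2 mm. A picture is of the moment at which its call begins. There is no depth.
- ctrl.close_job(): hands the job in; it is judged then, once.
Trained networks look in a picture, given as the dict that the camera call returned (one of the last four; its "shot" number tells which), for a name from the list of things; names that differ only in an ending like _2 or _b are one class to them, and where a whole thing is asked for, a point or a joint stands for the part that bears it (a point fixed in the world has none). Each returns a list of dicts, best first, with "p" (0 to 1); they miss things now and then, are a little off and sometimes report something else, mostly with a low value. They report only what shows in the picture. A call takes as long as a camera call. They do not tell look-alikes from the thing itself.
- ctrl.search_frame(picture, name): "centre" ([column, row] in pixels, amid what is visible of it).
- ctrl.silhouettes(picture, name): "mask" (400x640 bool, what is visible of it) and "centre" ([column, row] in pixels, amid what is visible of it).
- ctrl.spot_point(picture, name): "centre" ([column, row] in pixels: a listed point, or the origin of a listed thing).
The state is a dict: "clock": time; "joint_pos": joint angles; "qvel": joint speeds; "tau": joint torques, N m; "tool_pos": TCP position; "orientation": TCP orientation; "force": force on the tool from outside, world axes, zero at the start; "moment": the same for the moment, N m; "opening": finger opening in m; "gripper_force": force on a finger pad.
Only numpy, scipy, OpenCV 4.12 (cv2) and the standard library are available. Lean on these libraries where they do the work, as an engineer would, in place of code of your own. Each camera call takes 0.05 s, during which the arm holds its last target. There are 200 camera calls.

## Working session

There is one attempt and no reset: what is moved stays moved. The work goes in short steps, Python scripts to look and compute and a tool call to move; the robot and the scene stay as the last step left them, time stands still between calls to the robot, and variables do not carry over. Pictures are saved under pics/ and viewed, at most 10 in all, crops included, and the job is handed in when it is done.

Besides the shell and the picture viewer there is one more tool, called after "Call:" as name(argument=value, ...) on one line, values as JSON. carry_out: Moves the arm, as the interface text tells. Its arguments: {"type":"object","properties":{"deltas":{"type":"array"}},"required":["deltas"]}

```bash
mkdir -p pics; ls
cat > h.py <<'E'
import numpy as np, cv2
from plant import ctrl
from scipy.spatial.transform import Rotation as Ro
def ray(s,px):
    K=np.array(s["camera_matrix"]);k1=s["k1"]
    d=np.array([(px[0]-K[0,2])/K[0,0],(px[1]-K[1,2])/K[1,1]]);u=d.copy()
    for _ in range(20): u=d/(1+k1*(u@u))
    R=np.array(s["R"]);t=np.array(s["t"])
    return -R.T@t, R.T@np.array([u[0],u[1],1.])
def atz(s,px,z):
    c,d=ray(s,px); return c+d*(z-c[2])/d[2]
def tri(obs):
    A=np.zeros((3,3));b=np.zeros(3)
    for s,px in obs:
        c,d=ray(s,px);d=d/np.linalg.norm(d);P=np.eye(3)-np.outer(d,d);A+=P;b+=P@c
    return np.linalg.solve(A,b)
def proj(s,X):
    K=np.array(s["camera_matrix"]);c=np.array(s["R"])@X+np.array(s["t"]);u=c[:2]/c[2];u=u*(1+s["k1"]*(u@u))
    return K[:2,:2]@u+K[:2,2]
def save(s,n,crop=None,f=1):
    im=s["color"][:,:,::-1]
    if crop: a,b,c,d=crop; im=im[b:d,a:c]
    cv2.imwrite("pics/"+n,cv2.resize(im,None,fx=f,fy=f,interpolation=cv2.INTER_CUBIC))
E
python3 - <<'E'
from h import *
np.set_printoptions(precision=4,suppress=True)
S={n:ctrl.snapshot(n) for n in("scene","top")}
save(S["scene"],"a.png");save(S["top"],"b.png")
zs=dict(knob=.079,trigger_pin=.1,handle_top=.172,scroll_box=.034,trigger_grip=.148,face_mid=.062,clamp_jaw=.062,fixture=0,weight=.01,paste_jar=.01)
for k,z in zs.items():
    o=[]
    for n,s in S.items():
        r=ctrl.spot_point(s,k)
        for q in r[:2]: print(k,n,round(q["p"],2),np.round(q["centre"],1),atz(s,q["centre"],z)[:2])
        if r:o.append((s,r[0]["centre"]))
    if len(o)==2: print("   tri",tri(o))
print(ctrl.get_obs())
E
```

```text
pics
knob scene 0.95 [349.4 193.3] [0.4473 0.0871]
knob top 0.67 [290.2 186.2] [0.4506 0.0725]
knob top 0.19 [263.1 142.3] [0.6116 0.1746]
   tri [0.4528 0.0763 0.0882]
trigger_pin scene 0.96 [337.4 240.5] [ 0.5945 -0.0615]
trigger_pin scene 0.52 [342.8 228.8] [ 0.5689 -0.0257]
trigger_pin top 0.8 [324.6 146.1] [ 0.5966 -0.0515]
trigger_pin top 0.68 [194.7 193.3] [0.4199 0.4145]
   tri [ 0.5945 -0.0556  0.0969]
handle_top scene 0.95 [321.5 231.5] [ 0.6004 -0.1138]
handle_top scene 0.63 [420.5 166.2] [0.5502 0.2582]
scroll_box scene 0.81 [361.4 216.5] [0.5109 0.086 ]
scroll_box scene 0.73 [378.6 171.4] [0.3759 0.2631]
scroll_box top 0.8 [224.4 165.8] [0.5283 0.3241]
scroll_box top 0.55 [290.3 170.5] [0.5131 0.0755]
   tri [ 0.4867  0.2404 -0.0358]
trigger_grip scene 0.53 [345.9 228.6] [ 0.6082 -0.0458]
trigger_grip top 0.69 [196.2 197.6] [0.4024 0.3955]
trigger_grip top 0.58 [320.6 143.6] [ 0.5973 -0.0362]
   tri [ 0.3602  0.338  -0.2238]
face_mid scene 0.62 [361.  240.6] [0.6039 0.0108]
face_mid top 0.73 [263.3 142.1] [0.6153 0.176 ]
face_mid top 0.5 [305.3 145. ] [0.6062 0.0196]
   
[... 439 characters left out ...]
t top 0.6 [335.8 187.4] [ 0.4527 -0.0977]
   tri [ 0.4775 -0.0091  0.012 ]
paste_jar scene 0.67 [297.9 234.3] [ 0.4459 -0.0968]
paste_jar top 0.68 [265.2 142.5] [0.6229 0.1749]
   tri [0.5547 0.015  0.1131]
{'clock': 1.1, 'joint_pos': array([-60.0427,  20.5451,   0.6825,   0.0002, -70.1353, -16.5071]), 'qvel': array([-0.0913,  0.02  , -0.0343, -0.0102, -0.0006, -0.0023]), 'tau': array([  0.0006, -58.2402,  29.3302,   7.0023,   0.0124,  -0.    ]), 'tool_pos': array([ 0.157 , -0.6565,  0.2266]), 'orientation': array([-179.9979,    0.0004, -166.5497]), 'force': array([-0.1805, -0.2269, -0.2692]), 'moment': array([-0.0348, -0.0307,  0.0326]), 'gripper_force': 0.0, 'opening': 0.08751731856944402}
```

View pics/a.png

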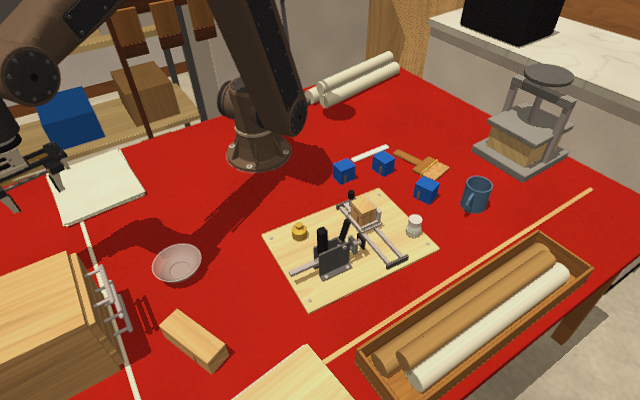

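View pics/b.png

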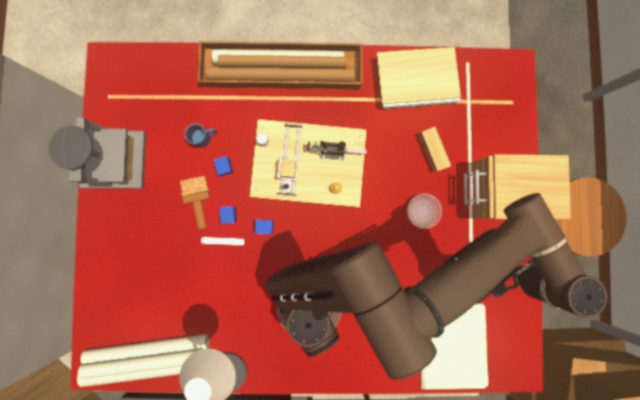

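The pictures show the fixture amid the table. In the top view the knob is at about (288,187), the cradle with its wooden box at (288,168), and the clamp at (325,148). The blue cubes at (222,165), (227,214) and (263,226) are look-alikes. Fixture +x is roughly world +x, turned by about -5°. Moving closer to look with the wrist camera.

Call:
carry_out(deltas=[[[-0.8, 0.84, -0.4, 0.05, 1], [-0.8, 0.84, -0.4, 0.05, 1], [-0.8, 0.84, -0.4, 0.05, 1], [-0.8, 0.84, -0.4, 0.05, 1], [-0.8, 0.84, -0.4, 0.05, 1]]])

```text
clock: 1.6
tool_pos: [0.2742, -0.4542, 0.3076]
orientation: [-180.0, 0.0, 175.5]
force: [0.3, -0.3, 0.4]
opening: 0.0877
gripper_force: 0.0
```

Run:
```python
from h import *
np.set_printoptions(precision=4,suppress=True)
o=ctrl.get_obs();print(o["clock"],o["tool_pos"],o["orientation"])
s=ctrl.snapshot("wrist")
R=Ro.from_euler("xyz",o["orientation"],degrees=True).as_matrix()
c=-np.array(s["R"]).T@s["t"];print("cam in tool",R.T@(c-o["tool_pos"]),"axis",R.T@np.array(s["R"])[2], s["camera_matrix"])
```

```text
1.6 [ 0.2742 -0.4542  0.3076] [-179.9701    0.0404  175.4531]
cam in tool [ 0.0659  0.     -0.1574] axis [-0.2491  0.0002  0.9685] [[303.8904   0.     312.7461]
 [  0.     303.8904 205.1138]
 [  0.       0.       1.    ]]
```

Call:
carry_out(deltas=[[[-0.3, 0.8, -0.1, 0, 1], [-0.3, 0.8, -0.1, 0, 1], [-0.3, 0.8, -0.1, 0, 1], [-0.3, 0.8, -0.1, 0, 1]]])

```text
clock: 2.05
tool_pos: [0.347, -0.2986, 0.3276]
orientation: [-180.0, 0.1, 175.6]
force: [0.5, -1.1, -0.4]
opening: 0.0872
gripper_force: 0.0
```

Call:
carry_out(deltas=[[[-0.3, 0.8, 0, 0, 0], [-0.3, 0.8, 0, 0, 0], [-0.3, 0.8, 0, 0, 0], [-0.3, 0.8, 0, 0, 0]]])

```text
clock: 2.45
tool_pos: [0.4196, -0.1434, 0.3269]
orientation: [180.0, 0.1, 175.6]
force: [0.3, -0.9, 0.2]
opening: 0.0611
gripper_force: 0.0
```

Call:
carry_out(deltas=[[[-0.3, 0.8, 0, 0, 0], [-0.3, 0.8, 0, 0, 0], [-0.3, 0.8, 0, 0, 0], [-0.3, 0.8, 0, 0, 0], [-0.3, 0.8, 0, 0, 0]]])

```text
clock: 2.95
tool_pos: [0.492, 0.0108, 0.326]
orientation: [-180.0, -0.0, 175.6]
force: [-0.9, -1.6, -0.4]
opening: 0.0435
gripper_force: 0.0
```

```bash
cat > look.py <<'E'
from h import *
import sys
np.set_printoptions(precision=4,suppress=True)
o=ctrl.get_obs();print(o["clock"],o["tool_pos"],o["orientation"],o["opening"])
s=ctrl.snapshot("wrist");save(s,sys.argv[1])
zs=dict(knob=.079,trigger_pin=.1,handle_top=.172,scroll_box=.034,trigger_grip=.148,face_mid=.062,clamp_jaw=.062,fixture=0,weight=.01,paste_jar=.01)
for k,z in zs.items():
    for q in ctrl.spot_point(s,k)[:2]: print(k,round(q["p"],2),np.round(q["centre"],1),atz(s,q["centre"],z)[:2])
E
python3 look.py c.png
```

```text
2.95 [0.492  0.0108 0.326 ] [-179.99     -0.0404  175.6253] 0.04350670745594011
knob 0.79 [369.5 140.6] [0.4487 0.0885]
trigger_pin 0.76 [269.5 258.8] [ 0.5956 -0.0563]
trigger_pin 0.19 [302.1 251.2] [ 0.5878 -0.0109]
scroll_box 0.88 [502.2  57.3] [0.3505 0.2847]
scroll_box 0.85 [414.7  28.7] [0.307  0.1627]
trigger_grip 0.65 [277.3 274.8] [ 0.5961 -0.0401]
face_mid 0.41 [320.  247.5] [0.5999 0.0135]
clamp_jaw 0.68 [300.9 248.6] [ 0.5995 -0.0149]
fixture 0.94 [354.9 210.6] [0.5647 0.0752]
weight 0.69 [238.9 148.2] [ 0.4487 -0.0999]
```

View pics/c.png

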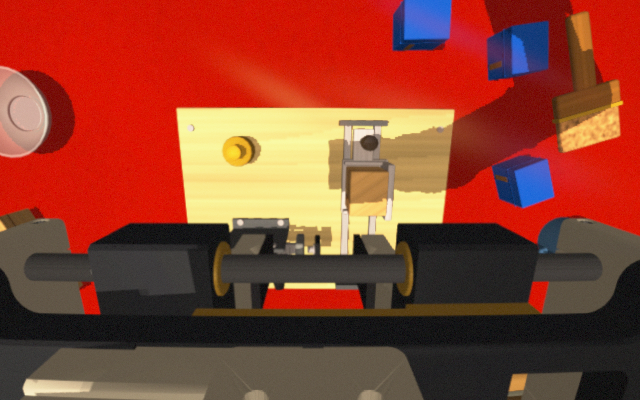

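The picture shows, with image up = world -x, the carriage with its dark knob at (369,141), the wooden box at (368,190), the brass weight at (238,151), and blue look-alikes at (422,25), (517,50) and (523,180). For the knob, the only other dark round candidates are the clamp's parts at (300,248), so I choose (369,141). The fixture is at about (0.5625, 0.077) with yaw -5°. Hovering over the knob to check close up.

Call:
carry_out(deltas=[[[0.24, 0.365, 0.9, 0.002, 0], [0.24, 0.365, 0.9, 0.002, 0], [0.24, 0.365, 0.9, 0.002, 0], [0.24, 0.365, 0.9, 0.002, 0], [0.24, 0.365, 0.9, 0.002, 0]]])

```text
clock: 4.0
tool_pos: [0.4446, 0.0842, 0.1415]
orientation: [-179.7, -0.5, 174.8]
force: [-0.3, 0.2, 0.4]
opening: 0.0439
gripper_force: 0.0
```

```bash
python3 look.py d.png
```

```text
4.0 [0.4446 0.0842 0.1415] [-179.7389   -0.4521  174.7513] 0.04388977468139959
knob 0.67 [317.  225.3] [0.4509 0.0867]
scroll_box 0.96 [547.9 249.5] [0.5094 0.3027]
scroll_box 0.79 [539.4  70.5] [0.3484 0.281 ]
weight 0.91 [137.1 217.6] [ 0.4489 -0.0942]
```

View pics/d.png

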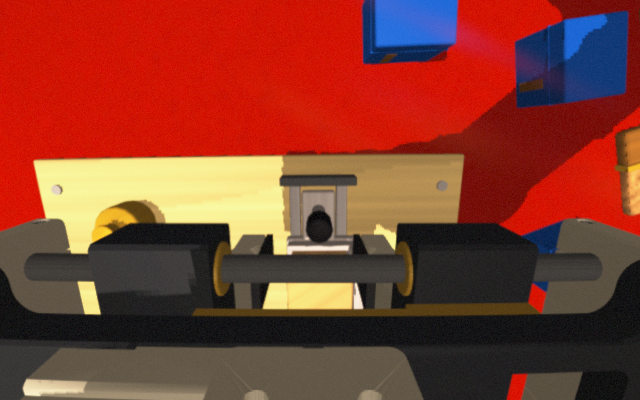

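The picture shows the knob at (318,225), centred between the fingers. Descending and closing.

Call:
carry_out(deltas=[[[0, 0, 0.15, 0, 0], [0, 0, 0.3, 0, 0], [0, 0, 0.4, 0, 0], [0, 0, 0.4, 0, 0], [0, 0, 0.4, 0, 0]]])

```text
clock: 5.05
tool_pos: [0.4493, 0.0849, 0.067]
orientation: [-180.0, -0.0, 174.7]
force: [0.1, -0.0, -0.5]
opening: 0.0436
gripper_force: 0.0
```

Call:
carry_out(deltas=[[[0, 0, 0, 0, -1], [0, 0, 0, 0, -1], [0, 0, 0, 0, -1], [0, 0, 0, 0, -1], [0, 0, 0, 0, -1]]])

```text
clock: 5.55
tool_pos: [0.4506, 0.0877, 0.0675]
orientation: [179.7, 0.2, 174.7]
force: [-2.6, 13.3, -1.9]
opening: 0.0193
gripper_force: 30.0
```

Call:
carry_out(deltas=[[[-0.08, 0.012, 0, 0, -1], [-0.2, 0.012, 0, 0, -1], [-0.32, 0.012, 0, 0, -1], [-0.42, 0.012, 0, 0, -1], [-0.42, 0.012, 0, 0, -1]]])

```text
clock: 6.05
tool_pos: [0.537, 0.0809, 0.0674]
orientation: [179.9, 0.3, 174.8]
force: [3.4, 3.3, 0.3]
opening: 0.0193
gripper_force: 30.0
```

Call:
carry_out(deltas=[[[-0.015, 0, 0, 0, -1], [-0.03, 0, 0, 0, -1], [-0.03, 0, 0, 0, -1], [-0.03, 0, 0, 0, -1]]])

```text
clock: 6.45
tool_pos: [0.5398, 0.0806, 0.0675]
orientation: [179.9, 0.1, 174.8]
force: [-1.2, 7.6, 2.6]
opening: 0.0191
gripper_force: 30.0
```

Call:
carry_out(deltas=[[[0, 0, 0, 0, 0], [0, 0, 0, 0, 0], [0, 0, 0, 0, 0], [0, 0, 0, 0, 0]]])

```text
clock: 6.85
tool_pos: [0.5386, 0.0788, 0.0666]
orientation: [-180.0, -0.0, 174.7]
force: [0.4, 0.5, 0.2]
opening: 0.0422
gripper_force: 0.0
```

Call:
carry_out(deltas=[[[0, 0, -0.2, 0, 0], [0, 0, -0.45, 0, 0], [0, 0, -0.7, 0, 0], [0, 0, -0.9, 0, 0], [0, 0, -0.9, 0, 0]]])

```text
clock: 7.35
tool_pos: [0.5416, 0.0796, 0.2532]
orientation: [179.8, 0.5, 174.8]
force: [0.4, 0.6, -0.1]
opening: 0.044
gripper_force: 0.0
```

Call:
carry_out(deltas=[[[0.6, 0, 0, 0, 0], [0.6, 0, 0, 0, 0], [0.6, 0, 0, 0, 0], [0.6, 0, 0, 0, 0], [0.6, 0, 0, 0, 0]]])

```text
clock: 7.85
tool_pos: [0.4192, 0.0902, 0.2469]
orientation: [180.0, 0.1, 174.8]
force: [0.2, 0.1, 0.3]
opening: 0.044
gripper_force: 0.0
```

```bash
python3 look.py e.png
python3 - <<'E'
from h import *
s=ctrl.snapshot("scene");save(s,"f.png",(250,170,450,310),4)
for k,z in dict(knob=.079,trigger_grip=.148,trigger_pin=.1,handle_top=.172,scroll_box=.034,face_mid=.062,trigger_lever=.1).items():
    for q in ctrl.spot_point(s,k)[:2]: print(k,round(q["p"],2),np.round(q["centre"],1),atz(s,q["centre"],z)[:2])
E
```

```text
7.85 [0.4192 0.0902 0.2469] [179.9596   0.0529 174.7897] 0.043994269991148215
knob 0.71 [314.  290.1] [0.5417 0.0808]
scroll_box 0.85 [368.2  76.7] [0.3036 0.1645]
scroll_box 0.71 [313.  316.1] [0.6082 0.0737]
face_mid 0.28 [567.3 146.3] [0.3989 0.3829]
fixture 0.95 [311.7 275.5] [0.5633 0.0758]
weight 0.87 [177.7 212.8] [ 0.4491 -0.0964]
knob 0.73 [369.7 212. ] [0.54377311 0.08739594]
trigger_grip 0.47 [348.1 226.9] [ 0.60665452 -0.03782667]
trigger_pin 0.76 [342.5 237.7] [ 0.59408366 -0.04487525]
handle_top 0.84 [324.8 231.6] [ 0.605134   -0.10738532]
handle_top 0.68 [420.5 164.7] [0.54512907 0.2630179 ]
scroll_box 0.93 [424.6 195.8] [0.55015087 0.30358138]
scroll_box 0.82 [381.8 237.8] [0.60983179 0.08173019]
face_mid 0.67 [361.6 243.1] [0.61181065 0.00670643]
face_mid 0.59 [355.5 244.8] [ 0.6073696  -0.01048656]
trigger_lever 0.66 [340.2 240.2] [ 0.59772774 -0.05485937]
trigger_lever 0.42 [410.8 233.5] [0.68285424 0.11162986]
```

View pics/e.png

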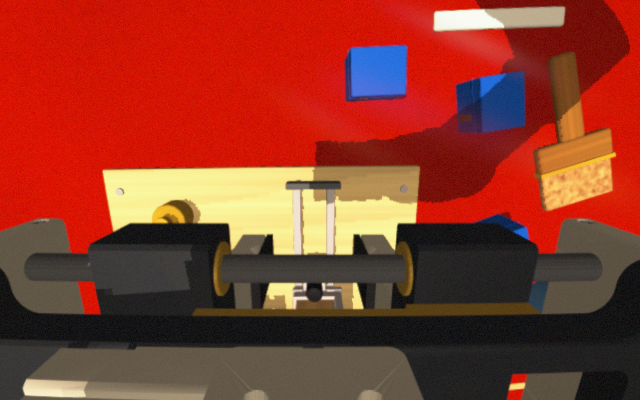

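View pics/f.png

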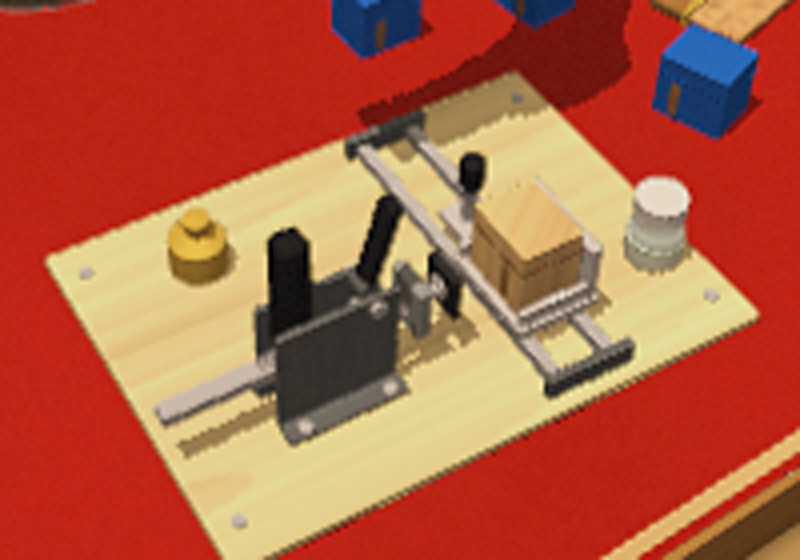

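The pictures show the carriage home: knob at (314,290) in the wrist view. In the crop, the wooden box stands in front of the jaw face, the lever is at (380,240) and the fixed handle at (290,280). Moving over the trigger, turned by 90°.

Call:
carry_out(deltas=[[[-0.944, -0.578, 0.1, -0.119, 0], [-0.944, -0.578, 0.1, -0.119, 0], [-0.944, -0.578, 0.1, -0.119, 0], [-0.944, -0.578, 0.1, -0.119, 0], [-0.944, -0.578, 0.1, -0.119, 0]]])

```text
clock: 9.3
tool_pos: [0.5982, -0.0437, 0.2263]
orientation: [-180.0, 0.0, -146.0]
force: [0.6, 1.4, 0.6]
opening: 0.0437
gripper_force: 0.0
```

Call:
carry_out(deltas=[[[0, 0, 0, -0.118, 0], [0, 0, 0, -0.118, 0], [0, 0, 0, -0.118, 0], [0, 0, 0, -0.118, 0], [0, 0, 0, -0.118, 0]]])

```text
clock: 9.8
tool_pos: [0.5967, -0.0424, 0.2263]
orientation: [180.0, -0.0, -103.5]
force: [-0.8, 0.5, 0.5]
opening: 0.0439
gripper_force: 0.0
```

Call:
carry_out(deltas=[[[0, 0, 0, -0.013, 0], [0, 0, 0, -0.013, 0], [0, 0, 0, -0.013, 0]]])

```text
clock: 10.1
tool_pos: [0.5967, -0.0423, 0.2265]
orientation: [180.0, -0.0, -99.4]
force: [0.1, 0.1, 1.4]
opening: 0.0436
gripper_force: 0.0
```

```bash
python3 look.py g.png
```

```text
10.1 [ 0.5967 -0.0423  0.2265] [179.9893  -0.004  -99.3561] 0.043559834961102335
knob 0.48 [430.2 118.7] [ 0.4727 -0.098 ]
trigger_pin 0.61 [312.9 185. ] [ 0.5952 -0.0556]
handle_top 0.59 [302.  125.1] [ 0.5936 -0.1106]
scroll_box 0.77 [315.4 280.7] [0.614 0.079]
scroll_box 0.77 [506.6 372.5] [0.3686 0.2682]
trigger_grip 0.72 [318.1 278.2] [0.6024 0.0162]
trigger_grip 0.66 [313.2 215.2] [ 0.5975 -0.0399]
face_mid 0.86 [316.6 239. ] [0.6022 0.013 ]
clamp_jaw 0.61 [312.5 215.9] [ 0.6024 -0.0145]
clamp_jaw 0.21 [315.4 239.4] [0.6036 0.0133]
fixture 0.8 [349.2 263.9] [0.5668 0.0795]
fixture 0.56 [425.7 117.6] [ 0.4485 -0.0976]
weight 0.88 [430.4 116.3] [ 0.4464 -0.0985]
```

View pics/g.png

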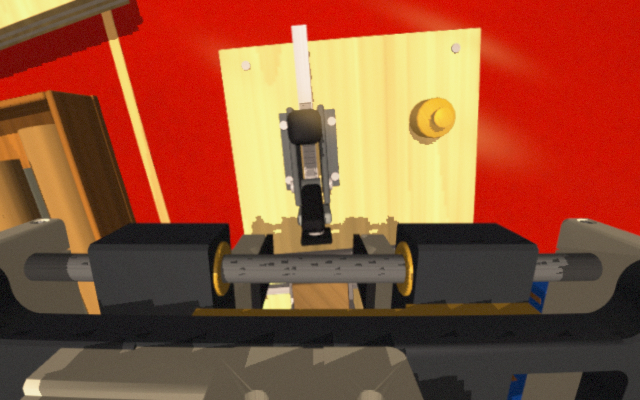

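The picture shows the lever at (313,205) below the gripper, between the fingers, with the handle at (304,125). Descending to pinch.

Call:
carry_out(deltas=[[[0, 0, 0.1, -0.012, 0], [0, 0, 0.3, -0.012, 0], [0, 0, 0.48, -0.012, 0], [0, 0, 0.48, -0.012, 0], [0, 0, 0.48, -0.012, 0]]])

```text
clock: 11.15
tool_pos: [0.5969, -0.0425, 0.1311]
orientation: [180.0, -0.1, -94.9]
force: [0.7, -0.1, 0.3]
opening: 0.0438
gripper_force: 0.0
```

Call:
carry_out(deltas=[[[0, 0, 0, 0, -1], [0, 0, 0, 0, -1], [0, 0, 0, 0, -1], [0, 0, 0, 0, -1], [0, 0, 0, 0, -1]]])

```text
clock: 11.65
tool_pos: [0.5973, -0.0423, 0.1316]
orientation: [-179.9, 0.0, -94.9]
force: [-0.1, 0.0, 4.9]
opening: 0.0179
gripper_force: 30.0
```

Call:
carry_out(deltas=[[[0.034, 0, -0.007, 0, -1], [0.068, 0, -0.01, 0, -1], [0.102, 0, -0.007, 0, -1], [0.138, 0, 0, 0, -1], [0.138, 0, 0, 0, -1]]])

```text
clock: 12.15
tool_pos: [0.5952, -0.0683, 0.1315]
orientation: [-179.9, 0.2, -94.9]
force: [-0.9, 8.9, 6.1]
opening: 0.0179
gripper_force: 30.0
```

```bash
cat > q.py <<'E'
from h import *
np.set_printoptions(precision=4,suppress=True)
O=np.array([.562,.0778]);y=np.array([.0872,.9962])
o=ctrl.get_obs();print(o["clock"],o["tool_pos"],"yf tool",(o["tool_pos"][:2]-O)@y,o["force"],o["opening"])
for n in("wrist","scene"):
  s=ctrl.snapshot(n)
  for k,z in dict(trigger_grip=.148,face_mid=.062,clamp_jaw=.062,knob=.079,scroll_box=.034).items():
    for q in ctrl.spot_point(s,k)[:2]:
        P=atz(s,q["centre"],z)[:2]
        if abs(P-O).max()<.16: print(n,k,round(q["p"],2),np.round(q["centre"],1),"fix",(P-O)@[y[1],-y[0]],(P-O)@y)
E
python3 q.py
```

```text
12.15 [ 0.5952 -0.0683  0.1315] yf tool -0.14264973724816474 [-0.9447  8.9497  6.1167] 0.01787890298977096
wrist trigger_grip 0.88 [313.8 281.9] fix 0.04590611046678972 -0.13233256389289014
scene face_mid 0.64 [365.7 241.2] fix 0.055533601424591905 -0.053155097506426226
scene clamp_jaw 0.64 [356.6 240.3] fix 0.04080858125282089 -0.07287710421885776
scene knob 0.88 [367.5 212.5] fix -0.02037140879493229 0.0014173574551151731
scene scroll_box 0.82 [379.6 238.6] fix 0.04676728989206716 0.0009966293200527336
```

Call:
carry_out(deltas=[[[-0.034, 0, -0.007, 0, -1], [-0.068, 0, -0.01, 0, -1], [-0.102, 0, -0.007, 0, -1], [-0.138, 0, 0, 0, -1], [-0.14, 0, 0, 0, -1]]])

```text
clock: 13.25
tool_pos: [0.5969, -0.0456, 0.1313]
orientation: [180.0, -0.3, -94.9]
force: [4.1, -21.4, 1.5]
opening: 0.0175
gripper_force: 30.0
```

Call:
carry_out(deltas=[[[0, 0, 0, 0, -1]]])

```text
clock: 13.35
tool_pos: [0.5969, -0.0457, 0.1313]
orientation: [-180.0, -0.3, -94.9]
force: [3.5, -17.7, 1.3]
opening: 0.018
gripper_force: 30.0
```

Call:
carry_out(deltas=[[[0.034, 0, -0.007, 0, -1], [0.068, 0, -0.01, 0, -1], [0.087, 0, -0.009, 0, -1], [0.087, 0, -0.009, 0, -1]]])

```text
clock: 13.75
tool_pos: [0.5961, -0.0571, 0.1325]
orientation: [-179.9, 0.2, -94.9]
force: [0.6, 10.4, 2.0]
opening: 0.0179
gripper_force: 30.0
```

```bash
python3 q.py
```

```text
13.75 [ 0.5961 -0.0571  0.1325] yf tool -0.13138055471083795 [ 0.5765 10.376   1.9944] 0.017856722098466858
wrist trigger_grip 0.73 [314.5 278.2] fix 0.045451074223509795 -0.12263494400056663
wrist clamp_jaw 0.75 [312.2 236.7] fix 0.04701059443329158 -0.11318054152811621
wrist scroll_box 0.26 [316.  278.9] fix 0.04349779456087773 -0.06098578866298406
scene trigger_grip 0.29 [367.3 209.6] fix 0.026201113011856396 -0.035025336198563906
scene face_mid 0.56 [366.2 238.4] fix 0.04775624068933631 -0.04644383519499196
scene clamp_jaw 0.64 [355.3 240.2] fix 0.03878494845035069 -0.07575825439071424
scene clamp_jaw 0.54 [370.1 212.3] fix -0.03112844595703284 0.018759835022275118
scene knob 0.69 [365.5 236.9] fix 0.05448092577836479 -0.05430010904856036
scene knob 0.64 [371.1 213.7] fix -0.011346134198800227 0.007623429231819319
scene scroll_box 0.78 [378.2 239.9] fix 0.04885684839827311 -0.005172971855648955
```

Run:
```python
from h import *
s=ctrl.snapshot("scene");save(s,"i.png",(310,190,410,265),8)
O=np.array([.562,.0778]);y=np.array([.0872,.9962]);x=np.array([.9962,-.0872])
# predicted pixels: box near bottom corner & face mid for pressing faces
for yf in(-.061,-.045,-.035,-.025): print(yf,(proj(s,np.r_[O+.062*x+yf*y,.081])-[310,190])*8,(proj(s,np.r_[O+.062*x+yf*y,.043])-[310,190])*8)
```

```text
-0.061 [439.84411333 393.38064167] [433.36151778 467.68181857]
-0.045 [480.17840049 375.73102276] [472.80288868 450.07955293]
-0.035 [505.18975745 364.78813073] [497.26472529 439.16433228]
-0.025 [530.05100262 353.91217798] [521.58291079 428.31460482]
```

View pics/i.png

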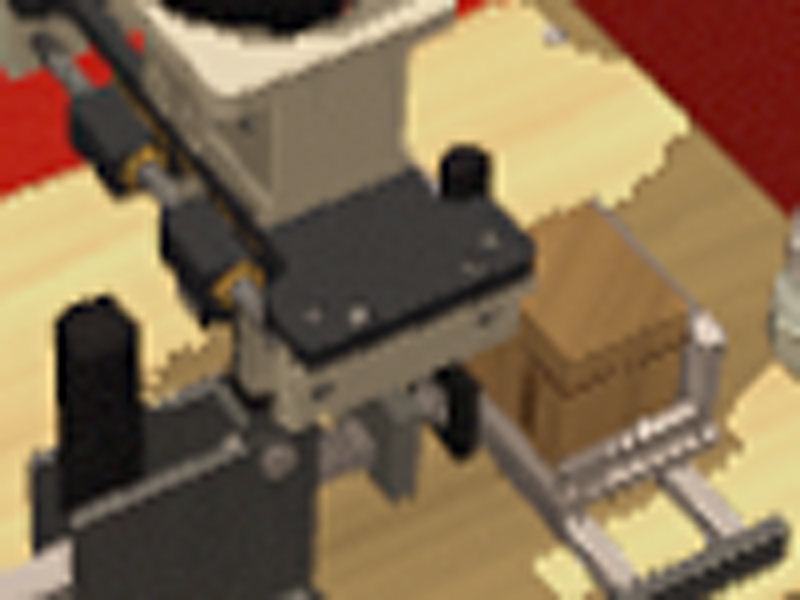

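The crop shows the rubber face's lower right edge at (478,450), about 17 mm further on than at the start and still clear of the box (left edge at about (530,400)). The face is not pushed in yet. I'll finish this pull.

Call:
carry_out(deltas=[[[0.03, 0, 0.004, 0, -1], [0.06, 0, 0.009, 0, -1], [0.065, 0, 0.009, 0, -1], [0.065, 0, 0.009, 0, -1]]])

```text
clock: 14.8
tool_pos: [0.5951, -0.0699, 0.1312]
orientation: [-179.9, 0.2, -94.9]
force: [-1.0, 10.6, 4.8]
opening: 0.0172
gripper_force: 30.0
```

Call:
carry_out(deltas=[[[-0.034, 0, -0.007, 0, -1], [-0.068, 0, -0.01, 0, -1], [-0.102, 0, -0.007, 0, -1], [-0.132, 0, 0, 0, -1], [-0.132, 0, 0, 0, -1]]])

```text
clock: 15.3
tool_pos: [0.5966, -0.0497, 0.1315]
orientation: [180.0, -0.4, -94.8]
force: [3.4, -20.1, 2.8]
opening: 0.018
gripper_force: 30.0
```

Call:
carry_out(deltas=[[[0, 0, 0, 0, -1]]])

```text
clock: 15.4
tool_pos: [0.5966, -0.0497, 0.1315]
orientation: [-180.0, -0.3, -94.9]
force: [3.1, -18.2, 2.6]
opening: 0.0177
gripper_force: 30.0
```

```bash
cat > r.py <<'E'
from h import *
import sys
np.set_printoptions(precision=4,suppress=True)
O=np.array([.562,.0778]);y=np.array([.0872,.9962]);x=np.array([.9962,-.0872])
o=ctrl.get_obs();print(o["clock"],"yf tool",(o["tool_pos"][:2]-O)@y,o["tool_pos"][2],"Fy",o["force"][:2]@y)
s=ctrl.snapshot("scene");save(s,sys.argv[1],(330,210,400,260),10)
for k in("jaw_face","clamp_jaw","scroll_box"):
  for q in ctrl.silhouettes(s,k)[:3]:
    r,c=np.nonzero(q["mask"])
    if 330<c.mean()<400 and 220<r.mean()<260: print(k,round(q["p"],2),len(r),np.round(q["centre"],1),"cols",c.min(),c.max(),"rows",r.min(),r.max())
E
python3 r.py j.png
```

```text
15.4 yf tool -0.12401431902304949 0.13154192826910427 Fy -17.825980161868166
clamp_jaw 0.62 170 [365.2 241. ] cols 356 371 rows 235 251
scroll_box 0.96 496 [384.6 237. ] cols 371 395 rows 215 248
```

Call:
carry_out(deltas=[[[0, 0, 0, 0, -0.2], [0, 0, 0, 0, -0.2], [0, 0, 0, 0, -0.2], [-0.018, 0, 0.01, 0, -0.2], [-0.018, 0, 0.01, 0, -0.2]]])

```text
clock: 16.1
tool_pos: [0.5965, -0.0416, 0.1282]
orientation: [180.0, 0.0, -94.9]
force: [-1.1, -0.2, 0.4]
opening: 0.035
gripper_force: 0.0
```

Call:
carry_out(deltas=[[[0, 0, 0, 0, -0.2]]])

```text
clock: 16.2
tool_pos: [0.5966, -0.0419, 0.1284]
orientation: [180.0, -0.0, -94.9]
force: [0.1, 0.1, 0.5]
opening: 0.0351
gripper_force: 0.0
```

```bash
python3 r.py k.png;python3 q.py
```

```text
16.2 yf tool -0.11625652610187209 0.1284008212981434 Fy 0.055633040026885267
jaw_face 0.55 53 [369.5 241.1] cols 366 371 rows 236 246
scroll_box 0.87 434 [383.5 232.7] cols 372 395 rows 216 247
16.4 [ 0.5967 -0.0423  0.1286] yf tool -0.11658431120976616 [-0.0654  0.1443  0.5313] 0.035237500630140396
wrist trigger_grip 0.78 [312.8 268.2] fix 0.04569614143580702 -0.11535667870972215
wrist face_mid 0.77 [313.3 301.8] fix 0.04514342787873131 -0.042616761737179085
wrist knob 0.36 [312.7 265.8] fix 0.04573554211139111 -0.08347833503881687
scene trigger_grip 0.37 [346.3 227.2] fix 0.053233454993602256 -0.11577644968692898
scene face_mid 0.57 [368.2 238.3] fix 0.050106179289208574 -0.041504086597309635
scene clamp_jaw 0.65 [355.3 241.2] fix 0.04182144343265412 -0.07766667696271384
scene clamp_jaw 0.53 [372.  235.1] fix 0.045423052665156054 -0.02597935485804409
scene scroll_box 0.78 [378.3 239.2] fix 0.04684100185250453 -0.003450551507476952
```

View pics/k.png

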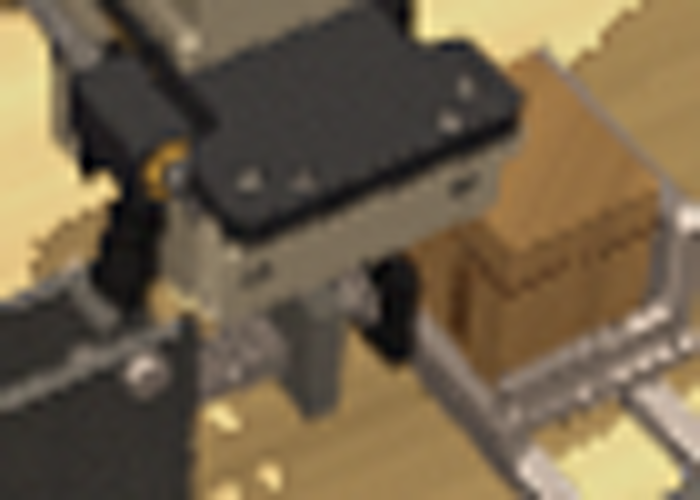

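The crop shows the face at (398,310), with its lower right edge at (415,360), about 12 mm short of the box and free. The lever is back at rest between the fingers. Re-gripping and pulling again.

Call:
carry_out(deltas=[[[0, 0, 0, 0, -1], [0, 0, 0, 0, -1], [0, 0, 0, 0, -1], [0, 0, 0, 0, -1]]])

```text
clock: 17.4
tool_pos: [0.5972, -0.0424, 0.1286]
orientation: [-179.9, 0.0, -94.9]
force: [2.2, -0.7, -1.7]
opening: 0.0177
gripper_force: 30.0
```

Call:
carry_out(deltas=[[[0.02, 0, -0.004, 0, -1], [0.04, 0, -0.008, 0, -1], [0.06, 0, -0.01, 0, -1], [0.08, 0, -0.01, 0, -1], [0.08, 0, -0.01, 0, -1]]])

```text
clock: 17.9
tool_pos: [0.5962, -0.0558, 0.1305]
orientation: [-179.9, 0.2, -94.9]
force: [1.7, 11.6, -2.1]
opening: 0.0177
gripper_force: 30.0
```

Call:
carry_out(deltas=[[[0.02, 0, 0.003, 0, -1], [0.03, 0, 0.005, 0, -1], [0.03, 0, 0.005, 0, -1]]])

```text
clock: 18.2
tool_pos: [0.5957, -0.0617, 0.1302]
orientation: [-179.9, 0.2, -94.9]
force: [-0.5, 13.5, 3.3]
opening: 0.0179
gripper_force: 30.0
```

```bash
python3 r.py l.png;python3 q.py
```

```text
18.2 yf tool -0.13605614643310499 0.13015042708753724 Fy 13.366932571836497
jaw_face 0.45 47 [372.5 239.8] cols 369 374 rows 235 243
clamp_jaw 0.56 119 [366.3 240. ] cols 361 374 rows 235 249
scroll_box 0.8 553 [381.8 232.4] cols 373 396 rows 215 247
18.4 [ 0.5957 -0.0617  0.1302] yf tool -0.13602732005230556 [-0.8363 12.2606  3.9339] 0.017539930407508328
wrist trigger_grip 0.76 [313.5 281.9] fix 0.04600021925265331 -0.12644574029703182
wrist knob 0.63 [311.4 240.9] fix 0.04757118898149096 -0.12179774038968258
scene face_mid 0.54 [371.  238.1] fix 0.05321526397691704 -0.034465927332400836
scene clamp_jaw 0.73 [365.4 239.4] fix 0.049723406920859324 -0.05032051659237861
scene knob 0.64 [368.4 211.8] fix -0.021481075793326004 0.005202388921517204
```

Call:
carry_out(deltas=[[[0.015, 0, 0.002, 0, -1], [0.03, 0, 0.005, 0, -1], [0.045, 0, 0.008, 0, -1], [0.045, 0, 0.008, 0, -1]]])

```text
clock: 19.4
tool_pos: [0.595, -0.071, 0.1288]
orientation: [-179.9, 0.2, -94.9]
force: [-0.7, 12.2, 4.9]
opening: 0.0178
gripper_force: 30.0
```

```bash
python3 r.py m.png;python3 q.py
```

```text
19.4 yf tool -0.14535805638766888 0.12882479362607316 Fy 12.107453579259852
jaw_face 0.64 72 [374.8 236.3] cols 370 376 rows 231 244
clamp_jaw 0.69 151 [367.9 240.2] cols 361 375 rows 231 249
19.6 [ 0.595  -0.071   0.1288] yf tool -0.14530779988193704 [-1.3021 11.6059  5.1626] 0.017503578479755935
wrist trigger_grip 0.39 [311.3 255.1] fix 0.047210803911917856 -0.15106012778120684
scene face_mid 0.61 [371.6 237.7] fix 0.052802293652173884 -0.032234326909492746
scene clamp_jaw 0.46 [363.1 241.4] fix 0.052708298633807396 -0.05966852972362435
scene knob 0.56 [370. 213.] fix -0.015214375752288784 0.0064747237334065715
scene scroll_box 0.65 [380.  237.6] fix 0.044224056571714604 0.004110510822060405
```

```bash
cat > prof.py <<'E'
from h import *
import sys
O=np.array([.562,.0778]);y=np.array([.0872,.9962]);x=np.array([.9962,-.0872])
s=ctrl.snapshot("scene");save(s,"cur%s.png"%sys.argv[1],(330,210,400,260),10)
Y=np.arange(-.080,-.012,.003);print("yf  "," ".join("%3d"%(-1000*v) for v in Y))
for f in ["k","l","m","cur"+sys.argv[1]]:
    im=cv2.GaussianBlur(cv2.cvtColor(cv2.imread("pics/%s.png"%f),cv2.COLOR_BGR2GRAY),(0,0),3)
    for z in(.046,.050):
        P=np.array([(proj(s,np.r_[O+.062*x+v*y,z])-[330,210])*10+4.5 for v in Y]).astype(np.float32)
        print(f,z," ".join("%3d"%v for v in cv2.remap(im,P[:,0][None],P[:,1][None],1)[0]))
E
python3 prof.py 1
```

```text
yf    80  77  74  71  67  64  61  58  55  52  49  46  43  40  37  34  31  28  25  22  19  16  13
k 0.046 125  84  60  69  71  81 114 129 130 132 115  59  31  38  69 111 130 114  71  59  82  87  82
k 0.05 103  62  64  72  73  85 118 133 136 127  65  15  13  33  83 130 122  87  52  56  84  87  83
l 0.046 128 128 131 127  91  62  68  70  76 106 128 131 108  70  33  23  46  76  73  61  81  88  83
l 0.05 132 132 132 104  64  61  72  73  80 114 135 118  79  40  15  21  37  53  53  58  84  87  84
m 0.046 127 127 128 128 130 112  70  67  71  72  89 117 111  80  84  69  40  29  36  59  84  87  83
m 0.05 131 132 133 134 122  79  61  72  74  73  88 105  86  81  70  33  16  18  30  58  85  87  84
cur1 0.046 129 129 129 128 130 112  71  66  71  73  88 117 111  82  84  68  39  28  35  59  84  88  83
cur1 0.05 131 132 132 134 122  80  60  70  73  73  88 105  86  80  69  31  15  19  29  59  87  88  84
```

Call:
carry_out(deltas=[[[0, 0, 0, 0, -0.2], [0, 0, 0, 0, -0.2], [0, 0, 0, 0, -0.2], [-0.1, 0, -0.003, 0, -0.2], [-0.155, 0, -0.003, 0, -0.2]]])

```text
clock: 20.75
tool_pos: [0.5966, -0.0421, 0.1284]
orientation: [180.0, -0.0, -94.9]
force: [0.0, 0.7, -0.5]
opening: 0.0351
gripper_force: 0.0
```

Call:
carry_out(deltas=[[[0, 0, 0, 0, -0.2], [0, 0, 0, 0, -0.2]]])

```text
clock: 20.95
tool_pos: [0.5966, -0.0423, 0.1284]
orientation: [180.0, -0.0, -94.8]
force: [-0.9, -0.0, 0.2]
opening: 0.0347
gripper_force: 0.0
```

```bash
python3 prof.py 2|tail -2;python3 q.py|egrep "tool|grip"
```

```text
cur2 0.046 128 127 128 128 130 112  70  65  71  73  88 117 111  81  83  68  39  30  35  58  84  88  83
cur2 0.05 132 131 132 133 121  78  60  70  73  73  87 105  86  80  69  30  16  19  30  59  87  87  84
21.0 [ 0.5966 -0.0425  0.1284] yf tool -0.11685722850160725 [-0.4193 -0.2422 -0.0768] 0.035080766538790706
wrist trigger_grip 0.97 [311.7 270. ] fix 0.04610171235679341 -0.11471992627982004
wrist trigger_grip 0.66 [310.8 214.9] fix 0.046585718310307556 -0.14318834735926741
scene trigger_grip 0.6 [346.4 227.8] fix 0.055117733646768814 -0.11662521839564144
```

Call:
carry_out(deltas=[[[0, 0, 0, 0, -1], [0, 0, 0, 0, -1], [0, 0, 0, 0, -1], [0, 0, 0, 0, -1]]])

```text
clock: 22.0
tool_pos: [0.5972, -0.0424, 0.1286]
orientation: [-179.9, 0.0, -94.9]
force: [3.7, -0.9, -2.0]
opening: 0.0181
gripper_force: 30.0
```

Call:
carry_out(deltas=[[[0.02, 0, -0.004, 0, -1], [0.04, 0, -0.008, 0, -1], [0.06, 0, -0.01, 0, -1], [0.07, 0, -0.01, 0, -1], [0.07, 0, -0.01, 0, -1]]])

```text
clock: 22.5
tool_pos: [0.5964, -0.0536, 0.1304]
orientation: [-179.9, 0.2, -94.9]
force: [1.8, 11.5, -2.1]
opening: 0.0177
gripper_force: 30.0
```

```bash
python3 prof.py 3|tail -2;python3 q.py|egrep "tool|grip"
```

```text
cur3 0.046 127 128 128 127 128 131 125  80  65  70  71  80  90  82  85 112 105  28  19  40  80  90  84
cur3 0.05 131 132 132 132 133 133 102  63  66  72  73  75  75  79 103 117  50   8  20  41  83  90  85
22.55 [ 0.5964 -0.0536  0.1304] yf tool -0.12789426792977424 [ 1.4929 11.4726 -2.5596] 0.017947831455671755
wrist trigger_grip 0.82 [314.1 273.6] fix 0.04564481967140066 -0.12283815750896974
wrist trigger_grip 0.42 [313.6 232.8] fix 0.045974545023139225 -0.14467053780286754
scene trigger_grip 0.38 [342.4 229.6] fix 0.055476862061412516 -0.12853101042506376
```

Call:
carry_out(deltas=[[[0.01, 0, 0.001, 0, -1], [0.025, 0, 0.003, 0, -1], [0.025, 0, 0.003, 0, -1]]])

```text
clock: 23.45
tool_pos: [0.596, -0.0583, 0.1303]
orientation: [-179.9, 0.2, -94.9]
force: [0.5, 13.6, 2.8]
opening: 0.0179
gripper_force: 30.0
```

```bash
python3 prof.py 4|tail -2;python3 q.py|egrep "tool|grip"
```

```text
cur4 0.046 128 127 129 128 129 129 129 101  64  65  71  74  78  77  85 111 111  41  16  33  74  88  85
cur4 0.05 132 132 132 131 132 133 127  77  60  68  74  73  72  78 103 120  62  11  12  34  73  87  86
23.5 [ 0.596  -0.0583  0.1304] yf tool -0.13264055752060863 [ 0.124  13.5972  2.349 ] 0.017950823930504196
wrist trigger_grip 0.72 [314.9 278.4] fix 0.04527606159669307 -0.124922512212843
```

Call:
carry_out(deltas=[[[0.01, 0, 0.002, 0, -1], [0.025, 0, 0.004, 0, -1], [0.025, 0, 0.004, 0, -1], [0.025, 0, 0.004, 0, -1]]])

```text
clock: 24.5
tool_pos: [0.5957, -0.0631, 0.13]
orientation: [-179.9, 0.2, -94.9]
force: [-1.2, 15.8, 5.2]
opening: 0.0178
gripper_force: 30.0
```

```bash
python3 prof.py 5|tail -2;python3 q.py|egrep "tool|grip"
python3 - <<'E'
import cv2,numpy as np
a=[cv2.resize(cv2.imread("pics/%s.png"%n)[150:430,200:560],None,fx=1.1,fy=1.05) for n in("k","m","cur4","cur5")]
cv2.imwrite("pics/mont.png",np.vstack([np.hstack(a[:2]),np.hstack(a[2:])]))
E
```

```text
cur5 0.046 128 128 128 129 128 128 129 121  78  60  68  71  73  76  85 111 111  42  19  32  74  89  85
cur5 0.05 132 131 132 132 131 132 131 102  63  63  71  74  73  79 103 121  63  14  20  36  74  88  86
24.55 [ 0.5956 -0.0631  0.1299] yf tool -0.13741675509520174 [-1.382  15.9968  6.0127] 0.017939423362155517
wrist trigger_grip 0.7 [313.8 281. ] fix 0.045877561450520604 -0.12846268772299316
```

View pics/mont.png

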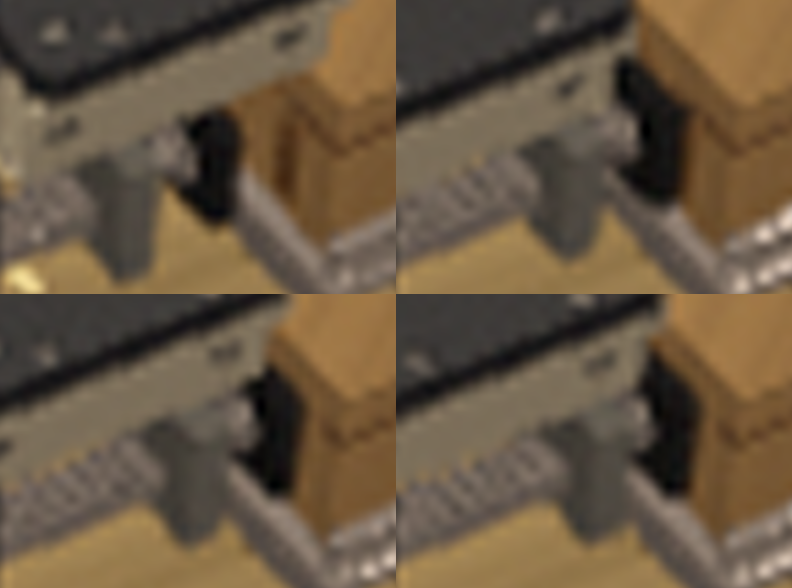

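The montage shows the face reaching the box in the lower two crops, with the block closing up behind it (bottom right: block at (600,480), face at (670,420)). Contact has started, but the pinch creeps along the lever. I'll change to pushing the lever from its front with closed fingers.

Call:
carry_out(deltas=[[[0, 0, 0, 0, -0.2], [0, 0, 0, 0, -0.2], [0, 0, 0, 0, -0.2], [-0.15, 0, 0.003, 0, -0.2], [-0.3, 0, 0.003, 0, -0.2]]])

```text
clock: 25.65
tool_pos: [0.5995, -0.007, 0.1283]
orientation: [180.0, -0.0, -95.0]
force: [0.0, 0.3, 0.2]
opening: 0.0352
gripper_force: 0.0
```

Call:
carry_out(deltas=[[[0, 0, 0, 0, -0.2], [0, 0, 0, 0, -1], [0, 0, 0, 0, -1], [0, 0, 0, 0, -1], [0, 0, 0, 0, -1]]])

```text
clock: 26.15
tool_pos: [0.5996, -0.0072, 0.1285]
orientation: [180.0, -0.0, -94.9]
force: [-0.9, -0.5, 0.3]
opening: 0.009
gripper_force: 0.0
```

Call:
carry_out(deltas=[[[0.03, 0, 0, 0, -1], [0.06, 0, 0, 0, -1], [0.08, 0, 0, 0, -1], [0.1, 0, 0, 0, -1], [0.1, 0, 0, 0, -1]]])

```text
clock: 26.65
tool_pos: [0.5988, -0.026, 0.1294]
orientation: [-179.9, 0.1, -94.9]
force: [-1.5, 5.3, 3.8]
opening: 0.0
gripper_force: 3.1
```

```bash
python3 prof.py 6|tail -2;python3 q.py|egrep "tool|grip|box|knob"
```

```text
cur6 0.046 128 128 127 127 128 128 129 124  82  61  69  72  72  75  85 111 113  42  16  33  75  88  84
cur6 0.05 132 132 132 131 132 132 133 102  62  64  71  73  72  78 102 121  64  13  18  36  74  86  86
26.7 [ 0.5988 -0.0259  0.1293] yf tool -0.10005915373264791 [-1.3546  6.2837  3.6849] 0.00037959733436226755
wrist trigger_grip 0.77 [312.6 228.5] fix 0.04639940650738389 -0.11935882217565022
scene trigger_grip 0.52 [343.  227.2] fix 0.04917100998410087 -0.12301201892576469
scene scroll_box 0.8 [378.1 238.2] fix 0.04348045576996397 -0.0018184450775627578
```

Call:
carry_out(deltas=[[[0.015, 0, 0, 0, -1], [0.03, 0, 0, 0, -1], [0.03, 0, 0, 0, -1]]])

```text
clock: 27.6
tool_pos: [0.5987, -0.0312, 0.1298]
orientation: [-179.8, 0.1, -94.9]
force: [-0.9, 8.7, 6.5]
opening: 0.0005
gripper_force: 4.4
```

```bash
python3 prof.py 7|tail -2;python3 q.py|egrep "tool|grip|box|knob"
```

```text
cur7 0.046 128 127 128 128 128 128 129 129 115  71  63  71  73  72  81 111 115  55  18  33  74  88  85
cur7 0.05 131 132 132 132 131 131 133 133  88  58  67  74  74  73  98 121  68  17  18  35  74  87  86
27.65 [ 0.5987 -0.0312  0.1297] yf tool -0.10537699540793319 [-2.0005  8.5576  5.9607] 0.00036922947599710073
wrist trigger_grip 0.98 [315.3 231.1] fix 0.04552306669067821 -0.12322656823341782
scene trigger_grip 0.56 [343.1 228.4] fix 0.05282415504420557 -0.12490480324594529
scene scroll_box 0.69 [378.6 238.3] fix 0.04447381037418089 -0.0008085227918936275
```

Call:
carry_out(deltas=[[[0.012, 0, 0, 0, -1], [0.025, 0, 0, 0, -1], [0.025, 0, 0, 0, -1], [0.025, 0, 0, 0, -1]]])

```text
clock: 28.65
tool_pos: [0.5986, -0.0358, 0.13]
orientation: [-179.8, 0.2, -94.9]
force: [-1.1, 10.0, 8.3]
opening: 0.0003
gripper_force: 5.2
```

```bash
python3 prof.py 8|tail -2;python3 q.py|egrep "tool|grip|box|knob"
```

```text
cur8 0.046 128 128 128 127 128 127 128 128 130 111  68  63  73  73  77 103 116  56  19  34  75  88  84
cur8 0.05 132 132 131 131 132 132 132 132 131  83  58  69  74  72  85 106  68  16  15  35  74  87  86
28.7 [ 0.5986 -0.0358  0.13  ] yf tool -0.10994735997490156 [-0.3916 11.0174  6.1949] 0.00039657240200199857
wrist trigger_grip 0.84 [311.8 233.2] fix 0.04747154730099964 -0.12665082732461877
scene trigger_grip 0.45 [340.2 228.7] fix 0.05014561812208138 -0.131769430619052
```

Call:
carry_out(deltas=[[[0, 0, 0, 0, -1], [0, 0, 0, 0, -1], [0, 0, 0, 0, -1], [0, 0, 0, 0, -1], [0, 0, 0, 0, -1]]])

```text
clock: 29.8
tool_pos: [0.5986, -0.0358, 0.13]
orientation: [-179.8, 0.2, -94.8]
force: [-1.7, 9.7, 7.4]
opening: 0.0002
gripper_force: 5.1
```

Call:
carry_out(deltas=[[[0, 0, 0, 0, -1], [0, 0, 0, 0, -1], [0, 0, 0, 0, -1], [0, 0, 0, 0, -1], [0, 0, 0, 0, -1]]])

```text
clock: 30.3
tool_pos: [0.5986, -0.0358, 0.13]
orientation: [-179.8, 0.1, -94.8]
force: [-0.7, 10.4, 8.2]
opening: 0.0003
gripper_force: 5.1
```

```bash
python3 prof.py 9|tail -2; python3 q.py|egrep "tool|box|knob"
```

```text
cur9 0.046 128 127 128 127 128 128 128 129 130 112  68  64  73  72  76 104 116  55  17  33  75  88  85
cur9 0.05 131 132 132 131 131 131 131 133 131  82  56  68  74  73  86 107  67  15  18  35  72  87  86
30.35 [ 0.5986 -0.0358  0.13  ] yf tool -0.1099647866699317 [-1.8611 11.8227  7.111 ] -0.00012535306151339998
```

Everything is steady, with the pad about 8 mm in. Handing in.

```bash
python3 -c "
from plant import ctrl
print(ctrl.close_job())"
```

```text
the job is handed in; nothing more can be done
None
```

I handed the job in with the carriage clicked into the clamping station and the rubber face pushed in by an estimated 8 mm (7–9 mm), steady for over a second; the closed fingers push the trigger from the front because the pinch kept slipping, and no verdict came back.

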